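# Fit the bay cover of a control box over its quarter-turn fastener and hold it flush

## Robot

A 6-joint arm with a two-finger parallel gripper is mounted at the origin on the work surface. World frame = base frame: x ahead of the robot, y to its left, z up, the work surface at z = 0. Lengths are in m, angles in degrees, forces in N, time in s.
With the tool pointing down it reaches from about 0.3 to 0.75 m from the base axis. Payload 8.5 kg.
Tool frame: the origin (TCP) lies at the centre of the arm's flange, where the gripper is bolted on; the fingertips stand 173 mm ahead of it and the grasp point (between the pads) lies env.pinch_z ahead of it (env.pinch_z is the distance from the TCP to the grasp point, in m); z points along the fingers, y is the line along which they close (so a half turn about z gives the same grasp; the last joint's range is limited). The gripper opens to 85 mm and grips with 20 to 120 N. Pads are 22 mm wide; open, the fingers measure 114 mm over their backs; the gripper's body (76 mm by 85 mm) begins 54 mm behind the grasp point. The pads swing forward as they close: fully open they stand 13 mm farther back than shut.
Start: joints at [-86.305, 21.807, 74.336, -0, 83.858, -12.336], TCP at [0.152, -0.529, 0.405] pointing down, gripper open.
Joint ranges: [-178.18, 178.18], [-50.72, 133.34], [12.68, 142.11], [-81.47, 261.47], [9.98, 163.14], [-165.26, 165.26]. Speed limits (degrees/s): [136.94, 136.94, 180, 180, 180, 180].

## Interface

Orientations are given as a 3x3 rotation matrix whose columns are the frame's x, y, z axes.
In Python, from rig import env, get_image, job, spotter gives the robot as it stands. The module is installed in compiled form; this text tells all that it offers.
- The arm moves only by the shell command python3 -m creep 'ROWS' [FORCE]. ROWS is text: rows parted by semicolons, each of 7 numbers parted by spaces: the turn, a rotation vector about the tool's x, y, z in units of 8 degrees (1.0 is 8 degrees), then the shift along the tool's x, y, z in units of 30 mm (1.0 is 30 mm), then the finger opening in mm, from 0 to 85.4. A call has 1 to 12 rows; each row is the pose to reach, as a shift and turn from the pose commanded when the call began, along the tool's axes at that moment; what a row does not reach only later rows make up. A row lasts 1/10 s, in which the tool goes at most 50 mm and 8.59 degrees, less where a joint would pass 70% of its speed; a pose out of reach is approached as far as the arm can. A call with a gripper value outside its range is refused whole. The fingers move at their own pace and stop on an object; FORCE is the grip in N (left out, the last holds). Time passes only in rows, so rows that repeat a pose let the fingers close. It gives the time, the measured TCP pose, the force, the opening and the grip force at its end, in the units of the state.
- env.observe(): the state, without advancing time (a new reading comes with each control period).
- get_image(name): name is "side" or "top" or "wrist"; returns a dict with "image" (480x640x3 uint8, blue, green, red), "depth" (480x640 float32, m along the optical axis (not along the pixel's ray), 0 where there is no reading), "intrinsics" (3x3 intrinsics, pixels), "D" ([k1, k2, p1, p2, k3] as OpenCV has them; the pictures are not rectified), "view" (4x4, takes a point from world to camera coordinates). Camera axes: x right, y up, looking along -z (the intrinsics and any distortion apply to the point x, -y, -z); pixel columns grow to the right and rows downward; lengths in m; the calibration is good to about 2 mm. A picture is of the moment at which its call begins.
- job.close_job(): hands the job in; it is judged then, once.
Trained networks look in a picture, given as the dict that the camera call returned (one of the last four; its "shot" number tells which), for a name from the list of things; names that differ only in an ending like _2 or _b are one class to them, and where a whole thing is asked for, a point or a joint stands for the part that bears it (a point fixed in the world has none). Each returns a list of dicts, best first, with "p" (0 to 1); they miss things now and then, are a little off and sometimes report something else, mostly with a low value. They report only what shows in the picture. A call takes as long as a camera call. They do not tell look-alikes from the thing itself.
- spotter.boxes_of(label, picture): "xy" ([column, row] in pixels, amid what is visible of it).
The state is a dict: "time_s": time; "q": joint angles; "qvel": joint speeds; "joint_efforts": joint torques, N m; "position": TCP position; "tool_rot": TCP orientation; "ft_force": force on the tool from outside, world axes, zero at the start; "wrist_torque": the same for the moment, N m; "grip_width": finger opening in m; "gripper_force": force on a finger pad.
Only numpy, scipy, OpenCV 4.12 (cv2) and the standard library are available. Lean on these libraries where they do the work, as an engineer would, in place of code of your own. Each camera call takes 0.05 s, during which the arm holds its last target. There are 200 camera calls.

## Task

Turn the blue quarter-turn fastener in the open bay of the aluminium control box clockwise until its wing lines up with the two white marks. Then pick the orange cover up by its black rib, squeezing it only gently because it cracks, and lay it in the bay's frame so that the wing comes up through the cover's slot. Press the cover down gently against its springy gasket until it is flush with the frame's rim and finish while still holding it pressed there, leaving the other things on the bench where they are.

Things in the scene. Friction and masses are not known exactly. Their poses are not given: they have to be found in the camera images.
- frame_seat (a point): Centre of the open bay of the fixed aluminium control box, at the level (60 mm above the bench) of the cover's underside when pressed fully home. x runs across the opening (108 mm), y along it (158 mm) towards the fastener's end, z up. The rim around it is 8 mm above this point. Black springy gasket around the inside: its top is 4 mm above this point at rest.
- chassis: The control box, fixed: aluminium, 130 mm in x, 250 mm in y (from -165 to +85), 68 mm high; origin under the centre of the open bay, axes as frame_seat. A grey controller stands in the neighbouring closed-in bay at y -155 to -89 mm, 88 mm above the bench. A dark crossbar with two white marks carries the fastener.
- wing_grip (a point): On the upright turning axis of the blue wing, at x 0, y +55 mm from frame_seat and 30 mm above it, 6 mm below the wing's top. Wing: upright bar 9 mm thick (this point's x), 30 mm long (its y), 38 mm high, white line on top. Grip its thickness from above, fingertips at most 20 mm below this point to clear the rim. Aligned: bar along x of frame_seat, pointing at the white marks.
- fastener (a joint): Angle of the fastener in rad, growing clockwise seen from above; 0 when the bar lies along y of frame_seat, 1.571 when it is aligned with the marks; a stop at 1.75. It turns stiffly (0.05 N m) and stays where it is left.
- cover_grip (a point): Middle of the black upright rib of the loose orange cover (0.15 to 0.31 kg), 32 mm above its underside. Plate 100 (x) x 150 (y) x 8 mm, flat on the bench at first; rib 12 mm thick (x), 50 long (y), top 48 mm above the underside. Slot 41 (x) x 20 mm (y) at y +55 mm. In place, its axes point as frame_seat's and the wing stands in the slot. A grip of 20 N per finger is safe.
- gasket (a joint): How far the rubber gasket is pressed down, in m: 0 at rest, 0.004 when the cover is fully home and flush with the rim (hard stop). Its spring pushes up with 6 N at 0 and 14 N at 0.004; the cover's weight supplies part of it, so the cover rises again unless held down with about 11 to 13 N. Up to 30 N against the stop is safe.
- spool: Loose yellow wire spool with white flanges, 90 mm across, 56 mm high, origin under its centre; stands on the other side of the control box from the cover. Leave it alone.
- meter: Loose yellow multimeter lying flat, 150 x 78 x 44 mm, origin under its centre. Leave it alone.
- driver: Loose red-handled screwdriver lying on the bench. Leave it alone.
- spare_module: Loose grey module, 70 x 45 x 68 mm, beyond the control box. Leave it alone.
- flux_jar: Small amber jar, 56 mm across, 70 mm high. Leave it alone.
- tape_roll: Black roll of tape lying flat, 70 mm across, 22 mm high. Leave it alone.
- cover: The same loose orange cover; origin under the centre of its plate, axes as cover_grip.
Mind the look-alikes: they are no part of the job. Of the things shaped like the cover, the orange one is meant.

How it is judged:
By the outcome, as a careful person would: the job done as asked, in the order asked, and still so for the second after the job is handed in, while the arm keeps its last pose, push and grip.
It also fails if it takes over 64 s, if anything falls off the work surface, if the arm or the gripper's body presses on something with over 40 N, if the wrist force passes 120 N, or if a joint passes its speed limit or range.

## Working session

There is one attempt and no reset: what is moved stays moved. The work goes in short steps, Python scripts to look and compute and a shell command to move; the robot and the scene stay as the last step left them, time stands still between calls to the robot, and variables do not carry over. Pictures are saved under pics/ and viewed, at most 10 in all, crops included, and the job is handed in when it is done.

```bash
mkdir -p pics; cat > h.py <<'E'
import numpy as np, cv2
from rig import env,get_image,job,spotter
def world(p,uv,z=None):
    uv=np.atleast_2d(np.float64(uv)); n=cv2.undistortPoints(uv[:,None],p["intrinsics"],np.array(p["D"]))[:,0]
    V=np.linalg.inv(p["view"]); out=[]
    for (a,b),(u,v) in zip(n,uv):
        d=np.array([a,-b,-1.])
        if z is None: s=p["depth"][int(round(v)),int(round(u))]
        else: s=(z-V[2,3])/(V[:3,:3]@d)[2]
        out.append(V[:3,:3]@(d*s)+V[:3,3])
    return np.array(out)
E
python3 - <<'E'
from h import *
o=env.observe();print(env.pinch_z,o["time_s"],o["tool_rot"],o["ft_force"])
for c in("top","side"):
    p=get_image(c);cv2.imwrite(f"pics/{c}0.png",p["image"])
    for n in("cover","chassis","wing_grip","spool","meter","cover_grip"):
        r=spotter.boxes_of(n,p); print(c,n,[(round(a["p"],2),np.round(a["xy"]),np.round(world(p,a["xy"])[0],3)) for a in r[:3]])
E
```

```text
0.1547 0.0 [[ 9.61110286e-01  2.76164831e-01 -6.97483175e-05]
 [ 2.76164631e-01 -9.61109220e-01  1.47122881e-03]
 [ 3.39265903e-04 -1.43327516e-03 -9.99998915e-01]] [ 0.06005651 -0.49872877 -0.81695668]
top cover [(0.96, array([205., 345.]), array([0.245, 0.267, 0.02 ])), (0.85, array([192., 258.]), array([0.459, 0.295, 0.05 ])), (0.59, array([285., 302.]), array([0.349, 0.065, 0.046]))]
top chassis [(0.96, array([302., 222.]), array([0.547, 0.022, 0.035])), (0.33, array([263., 219.]), array([0.547, 0.113, 0.098])), (0.26, array([192., 259.]), array([0.458, 0.296, 0.046]))]
top wing_grip [(0.38, array([261., 219.]), array([0.548, 0.117, 0.096])), (0.38, array([500., 203.]), array([ 0.591, -0.491,  0.022]))]
top spool [(0.7, array([195., 259.]), array([0.459, 0.294, 0.023])), (0.57, array([431., 259.]), array([ 0.448, -0.296,  0.053]))]
top meter [(0.82, array([196., 179.]), array([0.661, 0.288, 0.041]))]
top cover_grip [(0.87, array([190., 259.]), array([0.459, 0.301, 0.047])), (0.86, array([208., 345.]), array([0.243, 0.263, 0.011])), (0.72, array([286., 303.]), array([0.347, 0.062, 0.051]))]
side cover [(0.77, array([446., 385.]), array([0.242, 0.279, 0.023])), (0.75, array([336., 395.]), array([0.462, 0.329, 0.018])), (0.67, array([399., 309.]), array([0.348, 0.086, 0.022]))]
side chassis [(0.93, array([315., 285.]), array([0.552, 0.051, 0.037])), (0.22, array([239., 371.]), array([0.666, 0.31 , 0.033]))]
side wing_grip [(0.64, array([311., 297.]), array([0.546, 0.124, 0.078]))]
side spool [(0.97, array([370., 200.]), array([ 0.449, -0.282,  0.052]))]
side meter [(0.63, array([238., 373.]), array([0.666, 0.317, 0.035])), (0.17, array([334., 393.]), array([0.466, 0.319, 0.009]))]
side cover_grip [(0.75, array([399., 310.]), array([0.348, 0.085, 0.019])), (0.71, array([334., 395.]), array([0.466, 0.322, 0.007])), (0.64, array([446., 386.]), array([0.24, 0.28, 0.02]))]
```

View pics/top0.png

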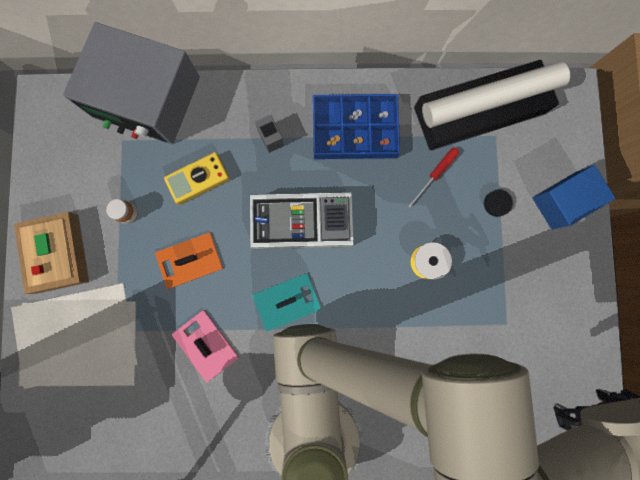

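Three cover-shaped things: orange (189,259), pink (205,345), teal (287,302). The orange one at (189,259) fits by colour. Its slot is at its left end, (168,268). The box's open bay is at (284,222), with the blue fastener at its left end, (262,220). I'll confirm in an enlarged crop and measure.

```bash
cat >> h.py <<'E'
def pts(p):
    "world xyz per pixel (480,640,3)"
    v,u=np.mgrid[0:480,0:640]; n=cv2.undistortPoints(np.stack([u,v],-1).reshape(-1,1,2).astype(float),p["intrinsics"],np.array(p["D"]))[:,0]
    d=p["depth"].reshape(-1,1); c=np.c_[n[:,:1],-n[:,1:],-np.ones(len(n))]*d
    V=np.linalg.inv(p["view"]); return (c@V[:3,:3].T+V[:3,3]).reshape(480,640,3)
def rect(xy):
    (c,s,a)=cv2.minAreaRect((np.float32(xy)*1000)); b=cv2.boxPoints((c,s,a)); e=b[1]-b[0]; f=b[2]-b[1]
    l=e if np.hypot(*e)>np.hypot(*f) else f
    return np.round(np.array(c)/1000,4),np.round(s,1),round(np.degrees(np.arctan2(l[1],l[0]))%180,2)
E
python3 - <<'E'
from h import *
p=get_image("top"); im=p["image"]; cv2.imwrite("pics/crop.png",cv2.resize(im[185:295,150:360],None,fx=3.8,fy=3.8,interpolation=cv2.INTER_CUBIC))
h=cv2.cvtColor(im,cv2.COLOR_BGR2HSV); P=pts(p)
m=(abs(h[...,0].astype(int)-11)<6)&(h[...,1]>140)&(P[...,2]<.03); m[:,:150]=0;m[:,230:]=0;m[:225]=0;m[290:]=0
print("cover",rect(P[m][:,:2]),m.sum())
k=(P[...,2]>.037)&(P[...,2]<.06)&(cv2.dilate(m.astype(np.uint8),np.ones((15,15)))>0)
print("rib",rect(P[k][:,:2]),k.sum())
c=(P[...,2]>.058)&(P[...,2]<.08); c[:185]=0;c[255:]=0;c[:,:235]=0;c[:,365:]=0
print("chassis",rect(P[c][:,:2]),c.sum())
w=(P[...,2]>.08)&(P[...,2]<.11); w[:185]=0;w[255:]=0;w[:,:235]=0;w[:,290:]=0
print("wing",rect(P[w][:,:2]),w.sum(),P[w][:,2].max())
E
```

```text
cover (array([0.4572, 0.3152]), array([ 99.9, 149.5]), np.float32(109.68)) 2002
rib (array([0.4572, 0.3148]), array([12.6, 48.4]), np.float32(108.9)) 108
chassis (array([0.5504, 0.0236]), array([130.7, 250.5]), np.float32(90.44)) 2157
wing (array([0.5492, 0.1185]), array([30.2,  9.2]), np.float32(81.28)) 57 0.10256207027586317
```

View pics/crop.png

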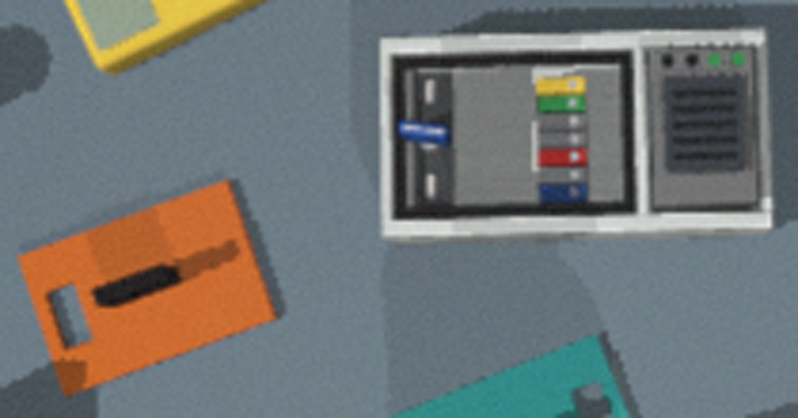

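The crop shows the orange cover with its slot at the left end, crop (70,316), and rib at (140,283). It is the one meant. The blue wing at (423,132) lies about 9° off the frame's y, with white marks at (430,92) and (430,185).

```bash
cat >> h.py <<'E'
from scipy.spatial.transform import Rotation as R
def go(xyz,yaw):
    "units to bring the GRASP point to xyz, tool down, tool y at yaw deg"
    o=env.observe(); T=np.array(o["tool_rot"]); a=np.radians(yaw)
    y=np.array([np.cos(a),np.sin(a),0]); z=np.array([0,0,-1.]); G=np.c_[np.cross(y,z),y,z]
    t=np.array(xyz)+[0,0,env.pinch_z]
    print("turn",np.round(R.from_matrix(T.T@G).as_rotvec(degrees=True)/8,3),"shift",np.round(T.T@(t-o["position"])/.03,3))
E
python3 -c "
from h import *
go([.5495,.1186,.16],-8.7)"
```

```text
turn [ 0.    -0.    -8.159] shift [ 18.696 -17.074   3.001]
```

```bash
python3 -m creep '0 0 -8.16 18.7 -17.07 3 60;0 0 -8.16 18.7 -17.07 3 60;0 0 -8.16 18.7 -17.07 3 60;0 0 -8.16 18.7 -17.07 3 60;0 0 -8.16 18.7 -17.07 3 60;0 0 -8.16 18.7 -17.07 3 60;0 0 -8.16 18.7 -17.07 3 60;0 0 -8.16 18.7 -17.07 3 60;0 0 -8.16 18.7 -17.07 3 60;0 0 -8.16 18.7 -17.07 3 60;0 0 -8.16 18.7 -17.07 3 60;0 0 -8.16 18.7 -17.07 3 60' 40; python3 -c "
from h import *
go([.5495,.1186,.16],-8.7)"
```

```text
time_s: 1.95
position: [0.4646, -0.0189, 0.3341]
tool_rot: [[0.151, 0.989, 0.001], [0.989, -0.151, -0.0], [-0.0, 0.001, -1.0]]
ft_force: [0.0, -1.6, -0.7]
grip_width: 0.06
gripper_force: 0.0
turn [0.005 0.001 0.002] shift [4.959 2.104 0.648]
```

```bash
python3 -m creep '0 0 0 4.96 2.1 0.65 40;0 0 0 4.96 2.1 0.65 40;0 0 0 4.96 2.1 0.65 40;0 0 0 4.96 2.1 0.65 40;0 0 0 4.96 2.1 0.65 40;0 0 0 4.96 2.1 0.65 40;0 0 0 4.96 2.1 0.65 40'; python3 - <<'E'
from h import *
p=get_image("wrist");cv2.imwrite("pics/w1.png",p["image"])
P=pts(p); w=(P[...,2]>.085)&(P[...,2]<.105)&(abs(P[...,0]-.55)<.04)&(abs(P[...,1]-.1186)<.04)
print("wing",rect(P[w][:,:2]),w.sum(),P[w][:,2].max())
c=(P[...,2]>.06)&(P[...,2]<.075); print("rim x,y range",np.percentile(P[c],[.5,99.5],axis=0))
go([.5495,.1186,.092],-8.7)
E
```

```text
time_s: 2.65
position: [0.5483, 0.1153, 0.315]
tool_rot: [[0.153, 0.988, 0.0], [0.988, -0.153, -0.0], [-0.0, 0.0, -1.0]]
ft_force: [0.1, -0.6, 0.3]
grip_width: 0.04
gripper_force: 0.0
wing (array([0.55  , 0.1182]), array([29.8,  8.8]), np.float32(81.54)) 1174 0.09771697495583703
rim x,y range [[ 0.48563932 -0.01741359  0.06030855]
 [ 0.61518627  0.14823615  0.06916457]]
turn [ 0.002  0.001 -0.011] shift [0.114 0.022 2.279]
```

View pics/w1.png

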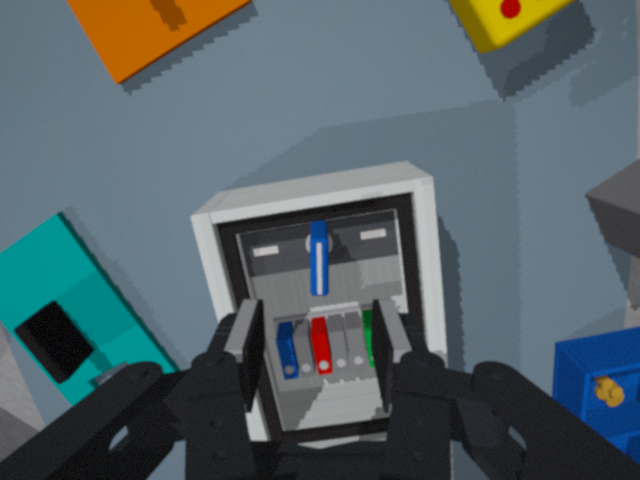

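Wing at (319,258), midway between the open fingers at (250,345) and (390,345), marks at (266,251) and (373,234). Going down and gripping.

```bash
python3 -m creep '0 0 0 0.11 0.02 1.4 40;0 0 0 0.11 0.02 2 35;0 0 0 0.11 0.02 2.28 30;0 0 0 0.11 0.02 2.28 20;0 0 0 0.11 0.02 2.28 4;0 0 0 0.11 0.02 2.28 4;0 0 0 0.11 0.02 2.28 4;0 0 0 0.11 0.02 2.28 4;0 0 0 0.11 0.02 2.28 4' 40; python3 -c "
from h import *
go([.5495,.1184,.092],-89.56)"
```

```text
time_s: 3.6
position: [0.5496, 0.1196, 0.2472]
tool_rot: [[0.151, 0.989, 0.001], [0.989, -0.151, -0.001], [-0.001, 0.001, -1.0]]
ft_force: [-5.1, -2.7, 6.1]
grip_width: 0.008
gripper_force: 41.4
turn [ 8.000e-03 -1.000e-03  1.011e+01] shift [-0.039  0.001  0.018]
```

```bash
python3 -m creep '0 0 1 0 0 0 4;0 0 2 0 0 0 4;0 0 3 0 0 0 4;0 0 4 0 0 0 4;0 0 5 0 0 0 4;0 0 6 0 0 0 4;0 0 7 0 0 0 4;0 0 8 0 0 0 4;0 0 9 0 0 0 4;0 0 10 0 0 0 4;0 0 10.15 0 0 0 4;0 0 10.15 0 0 0 4'
```

```text
time_s: 4.8
position: [0.5503, 0.1187, 0.2473]
tool_rot: [[1.0, 0.001, 0.003], [0.001, -1.0, -0.003], [0.003, 0.003, -1.0]]
ft_force: [-1.0, -8.0, 4.1]
grip_width: 0.0081
gripper_force: 41.2
```

```bash
python3 -m creep '0 0 0 0 0 0 4;0 0 0 0 0 0 40;0 0 0 0 0 0 40;0 0 0 0 0 0 40;0 0 0 0 0 -1 40;0 0 0 0 0 -2 40;0 0 0 0 0 -3 40;0 0 0 0 0 -3 60'; python3 - <<'E'
from h import *
p=get_image("wrist");cv2.imwrite("pics/w2.png",p["image"])
P=pts(p); w=(P[...,2]>.085)&(P[...,2]<.105)&(abs(P[...,0]-.55)<.04)&(abs(P[...,1]-.1186)<.04)
print("wing",rect(P[w][:,:2]),w.sum(),P[w][:,2].max())
c=(P[...,2]>.062)&(P[...,2]<.075)&(abs(P[...,1]-.1)<.03)&(abs(P[...,0]-.55)<.07); print(rect(P[c][:,:2]),"rim x,y range",np.percentile(P[c],[.5,99.5],axis=0))
go([.4572,.315,.14],19.3)
E
```

```text
time_s: 5.6
position: [0.5501, 0.1201, 0.3402]
tool_rot: [[1.0, 0.002, 0.008], [0.002, -1.0, 0.0], [0.008, -0.0, -1.0]]
ft_force: [0.8, 0.2, 0.5]
grip_width: 0.0534
gripper_force: 0.0
wing (array([0.5503, 0.1179]), array([30. ,  8.8]), np.float32(0.17)) 914 0.09773849748275887
(array([0.5504, 0.0999]), array([130.3,  60. ]), np.float32(0.03)) rim x,y range [[0.4858493  0.07049424 0.06214955]
 [0.61507478 0.12980483 0.0697448 ]]
turn [  0.026  -0.021 -13.646] shift [-3.077 -6.507  1.428]
```

View pics/w2.png

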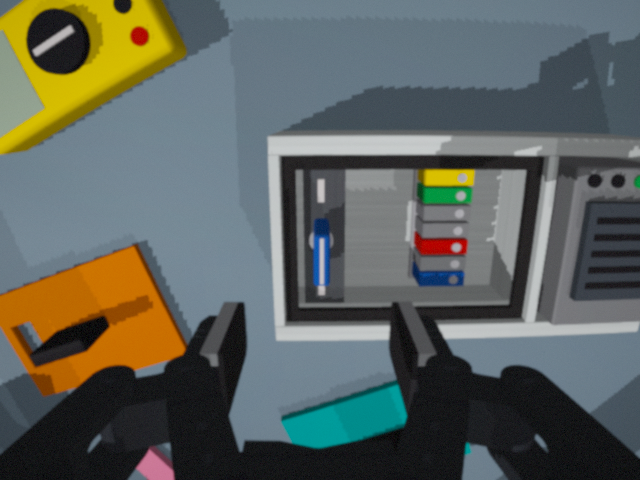

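Wing at (320,255) now points at both marks, (320,190) and (321,291), measured 0.2° from frame x. On to the cover.

```bash
python3 -m creep '0 0 -13.6 -3.08 -6.5 1.4 50;0 0 -13.6 -3.08 -6.5 1.4 50;0 0 -13.6 -3.08 -6.5 1.4 50;0 0 -13.6 -3.08 -6.5 1.4 50;0 0 -13.6 -3.08 -6.5 1.4 50;0 0 -13.6 -3.08 -6.5 1.4 50;0 0 -13.6 -3.08 -6.5 1.4 50;0 0 -13.6 -3.08 -6.5 1.4 50;0 0 -13.6 -3.08 -6.5 1.4 50;0 0 -13.6 -3.08 -6.5 1.4 50;0 0 -13.6 -3.08 -6.5 1.4 50;0 0 -13.6 -3.08 -6.5 1.4 50' 20; python3 -c "
from h import *
go([.4572,.315,.14],19.3)"
```

```text
time_s: 6.85
position: [0.4567, 0.3146, 0.2929]
tool_rot: [[-0.235, 0.972, -0.002], [0.972, 0.235, -0.001], [-0.0, -0.002, -1.0]]
ft_force: [-0.3, 0.1, 0.8]
grip_width: 0.0501
gripper_force: 0.0
turn [-0.016  0.    -0.712] shift [ 0.009  0.018 -0.061]
```

```bash
python3 -m creep '0 0 -0.7 0 0.02 0 50;0 0 -0.7 0 0.02 0 50;0 0 -0.7 0 0.02 0 50'; python3 - <<'E'
from h import *
p=get_image("wrist")
P=pts(p); w=(P[...,2]>.044)&(P[...,2]<.055)&(np.hypot(P[...,0]-.457,P[...,1]-.315)<.035)
print("rib",rect(P[w][:,:2]),w.sum(),P[w][:,2].max())
c=(P[...,2]>.004)&(P[...,2]<.012)&(np.hypot(P[...,0]-.457,P[...,1]-.315)<.1); print(rect(P[c][:,:2]))
go([.4572,.315,.03],19.3)
E
```

```text
time_s: 7.15
position: [0.4574, 0.3147, 0.2934]
tool_rot: [[-0.32, 0.947, -0.001], [0.947, 0.32, -0.0], [-0.0, -0.001, -1.0]]
ft_force: [0.2, 0.0, -0.5]
grip_width: 0.05
gripper_force: 0.0
rib (array([0.4576, 0.3153]), array([11.8, 49.6]), np.float32(109.08)) 1926 0.049844778574414106
(array([0.4579, 0.315 ]), array([100.9, 150.5]), np.float32(109.48))
turn [-0.008  0.    -0.074] shift [ 1.100e-02 -1.000e-03  3.631e+00]
```

```bash
python3 -m creep '0 0 -0.07 0.02 0.01 1.5 50;0 0 -0.07 0.02 0.01 2.8 45;0 0 -0.07 0.02 0.01 3.4 40;0 0 -0.07 0.02 0.01 3.63 30;0 0 -0.07 0.02 0.01 3.63 20;0 0 -0.07 0.02 0.01 3.63 14;0 0 -0.07 0.02 0.01 3.63 10;0 0 -0.07 0.02 0.01 3.63 10;0 0 -0.07 0.02 0.01 3.63 10;0 0 -0.07 0.02 0.01 3.63 10' 20
```

```text
time_s: 8.2
position: [0.4579, 0.3155, 0.1864]
tool_rot: [[-0.332, 0.943, 0.002], [0.943, 0.332, 0.001], [0.0, 0.002, -1.0]]
ft_force: [0.7, -0.0, 6.7]
grip_width: 0.0115
gripper_force: 22.3
```

```bash
python3 -m creep '0 0 0 0 0 -0.2 10;0 0 0 0 0 -0.6 10;0 0 0 0 0 -1.1 10;0 0 0 0 0 -1.8 10;0 0 0 0 0 -2.5 10;0 0 0 0 0 -3.2 10;0 0 0 0 0 -3.9 10;0 0 0 0 0 -4.5 10;0 0 0 0 0 -4.8 10;0 0 0 0 0 -5 10;0 0 0 0 0 -5 10'; python3 - <<'E'
from h import *
p=get_image("side");cv2.imwrite("pics/s1.png",p["image"][200:440,150:550])
go([.5503,.0632,.18],0.3)
E
```

```text
time_s: 9.3
position: [0.4576, 0.3153, 0.3357]
tool_rot: [[-0.332, 0.943, 0.0], [0.943, 0.332, 0.0], [0.0, 0.001, -1.0]]
ft_force: [0.5, 0.2, -2.7]
grip_width: 0.012
gripper_force: 21.1
turn [-4.000e-03  1.000e-03  2.388e+00] shift [-8.954  0.125  0.011]
```

View pics/s1.png

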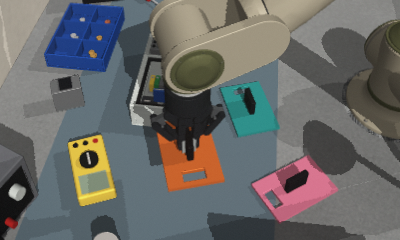

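```bash
python3 -m creep '0 0 0.2 -0.4 0 0 10;0 0 0.5 -1.2 0.02 0 10;0 0 0.8 -2.1 0.03 0 10;0 0 1.1 -3 0.04 0 10;0 0 1.4 -4 0.06 0 10;0 0 1.7 -5 0.08 0 10;0 0 2 -6 0.1 0 10;0 0 2.2 -7 0.11 0 10;0 0 2.39 -7.9 0.12 0 10;0 0 2.39 -8.6 0.12 0 10;0 0 2.39 -8.95 0.12 0 10;0 0 2.39 -8.95 0.12 0 10'; python3 - <<'E'
from h import *
for c in("wrist","top"):
    p=get_image(c);P=pts(p)
    h=cv2.cvtColor(p["image"],cv2.COLOR_BGR2HSV)
    m=(abs(h[...,0].astype(int)-11)<6)&(h[...,1]>140)&(P[...,2]>.13)&(P[...,2]<.18)
    if c=="wrist": cv2.imwrite("pics/w3.png",p["image"])
    if m.sum()>50: print(c,rect(P[m][:,:2]),m.sum(),np.percentile(P[m],[.5,50,99.5],axis=0).round(4))
    Q=P[m]; print("plane",np.linalg.lstsq(np.c_[Q[:,:2],np.ones(len(Q))],Q[:,2],rcond=None)[0])
go([.5503,.0632,.18],0.3)
E
```

```text
time_s: 10.55
position: [0.5505, 0.062, 0.3348]
tool_rot: [[-0.002, 1.0, -0.001], [1.0, 0.002, 0.0], [0.0, -0.001, -1.0]]
ft_force: [-1.3, 0.5, -2.3]
grip_width: 0.0118
gripper_force: 21.1
wrist (array([0.5509, 0.0654]), array([100.5, 143. ]), np.float32(90.15)) 52685 [[ 0.5014 -0.0016  0.1518]
 [ 0.551   0.0957  0.1558]
 [ 0.6003  0.1365  0.1577]]
plane [-0.00301224 -0.00228183  0.15771437]
top (array([0.5496, 0.0637]), array([148.3,  97.7]), np.float32(89.1)) 667 [[ 0.5    -0.0109  0.1524]
 [ 0.5258  0.0458  0.1571]
 [ 0.5894  0.1377  0.1614]]
plane [-0.00261363 -0.00020233  0.15854247]
turn [-0.006 -0.003 -0.004] shift [-0.015  0.011  0.011]
```

View pics/w3.png

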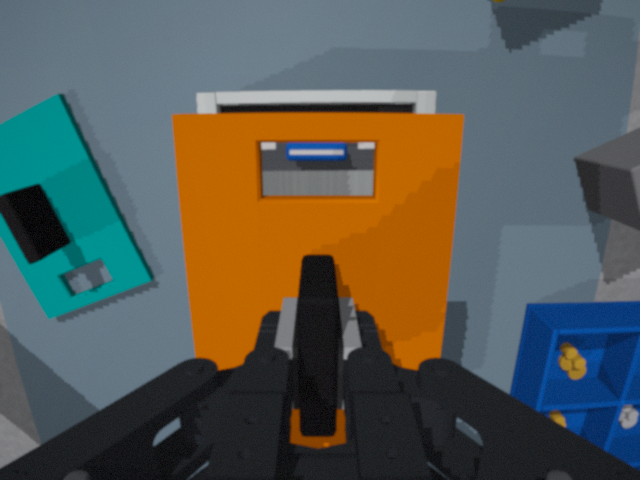

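Cover is level, and its slot (318,168) lies over the wing (316,152). Perspective accounts for the offset. Going down in stages.

```bash
python3 -m creep '0 0 0 0.02 0 0.4 10;0 0 0 0.03 0 0.9 10;0 0 0 0.03 0 1.3 10;0 0 0 0.03 0 1.6 10;0 0 0 0.03 0 1.8 10;0 0 0 0.03 0 2 10;0 0 0 0.03 0 2.2 10;0 0 0 0.03 0 2.3 10;0 0 0 0.03 0 2.3 10'; python3 - <<'E'
from h import *
p=get_image("wrist");P=pts(p);im=p["image"]
h=cv2.cvtColor(im,cv2.COLOR_BGR2HSV)
m=(abs(h[...,0].astype(int)-11)<6)&(h[...,1]>140)&(P[...,2]>.07)&(P[...,2]<.12)
print(rect(P[m][:,:2]),np.percentile(P[m],[.5,50,99.5],axis=0).round(4))
w=(h[...,0]>100)&(h[...,0]<130)&(h[...,1]>150)&(np.hypot(P[...,0]-.55,P[...,1]-.118)<.025)
w|=(P[...,2]>.094)&(P[...,2]<.105)&(np.hypot(P[...,0]-.55,P[...,1]-.118)<.02)
w&=P[...,2]>.093
print("wing",rect(P[w][:,:2]))
cv2.imwrite("pics/w4.png",im)
go([.5503,.0632,.09],0.3); print(env.observe()["ft_force"])
E
```

```text
time_s: 11.55
position: [0.5502, 0.0642, 0.266]
tool_rot: [[-0.005, 1.0, -0.0], [1.0, 0.005, 0.0], [0.0, -0.0, -1.0]]
ft_force: [0.3, 0.1, -1.9]
grip_width: 0.0119
gripper_force: 21.1
(array([0.5507, 0.0674]), array([100.5, 143.3]), np.float32(90.24)) [[0.5014 0.0007 0.0815]
 [0.5507 0.0982 0.0871]
 [0.6    0.1387 0.0895]]
wing (array([0.5517, 0.12  ]), array([29.2, 26.7]), np.float32(50.77))
turn [ 0.001 -0.    -0.003] shift [-0.033  0.     0.723]
[-0.22460698  0.17876763 -1.67051442]
```

View pics/w4.png

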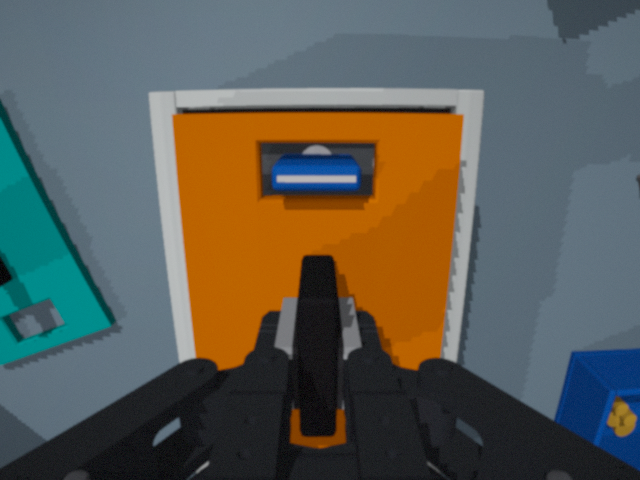

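The wing (316,180) has come up inside the slot, and the cover is centred between the rim sides. Lowering onto the gasket.

```bash
python3 -m creep '0 0 0 -0.03 -0.01 0.1 10;0 0 0 -0.03 -0.01 0.2 10;0 0 0 -0.03 -0.01 0.3 10;0 0 0 -0.03 -0.01 0.4 10;0 0 0 -0.03 -0.01 0.47 10;0 0 0 -0.03 -0.01 0.53 10;0 0 0 -0.03 -0.01 0.57 10;0 0 0 -0.03 -0.01 0.57 10;0 0 0 -0.03 -0.01 0.57 10'
```

```text
time_s: 12.5
position: [0.5499, 0.0634, 0.2497]
tool_rot: [[-0.005, 1.0, 0.0], [1.0, 0.005, -0.0], [-0.0, 0.0, -1.0]]
ft_force: [-3.3, -0.9, 5.4]
grip_width: 0.0115
gripper_force: 22.1
```

```bash
python3 -m creep '0 0 0 0 0.01 0.03 10;0 0 0 0 0.01 0.05 10;0 0 0 0 0.01 0.07 10;0 0 0 0 0.01 0.09 10;0 0 0 0 0.01 0.11 10;0 0 0 0 0.01 0.11 10;0 0 0 0 0.01 0.11 10'
```

```text
time_s: 13.2
position: [0.55, 0.0634, 0.2468]
tool_rot: [[-0.005, 1.0, 0.0], [1.0, 0.005, -0.0], [-0.0, 0.0, -1.0]]
ft_force: [-6.3, -0.2, 11.1]
grip_width: 0.0117
gripper_force: 23.0
```

```bash
python3 -m creep '0 0 0 0 0 0.02 10;0 0 0 0 0 0.04 10;0 0 0 0 0 0.05 10;0 0 0 0 0 0.05 10;0 0 0 0 0 0.05 10'; python3 - <<'E'
from h import *
p=get_image("wrist");P=pts(p);im=p["image"];h=cv2.cvtColor(im,cv2.COLOR_BGR2HSV)
m=(abs(h[...,0].astype(int)-11)<6)&(h[...,1]>140)&(P[...,2]>.05)&(P[...,2]<.09)
r=(h[...,1]<60)&(h[...,2]>120)&(P[...,2]>.06)&(P[...,2]<.075)&(abs(P[...,0]-.55)<.068)&(P[...,1]<.15)
for k in(m,r):
    Q=P[k];print(k.sum(),np.percentile(Q,[.5,50,99.5],axis=0).round(4).tolist(),np.linalg.lstsq(np.c_[Q[:,:2]-[.55,.06],np.ones(len(Q))],Q[:,2],rcond=None)[0].round(4))
cv2.imwrite("pics/w5.png",im);o=env.observe();print(o["ft_force"],o["wrist_torque"],o["position"])
E
```

```text
time_s: 13.7
position: [0.5499, 0.0634, 0.2464]
tool_rot: [[-0.005, 1.0, 0.001], [1.0, 0.005, -0.0], [-0.0, 0.001, -1.0]]
ft_force: [-8.7, -0.3, 20.2]
grip_width: 0.012
gripper_force: 24.4
53788 [[0.5003, -0.0003, 0.0591], [0.5501, 0.0973, 0.0675], [0.6002, 0.1384, 0.0693]] [-0.0003 -0.0059  0.0676]
22071 [[0.4855, 0.01, 0.064], [0.5544, 0.1193, 0.0675], [0.6149, 0.1479, 0.0693]] [-0.0016  0.0004  0.0675]
[-9.00614388 -0.70241427 20.82869475] [-0.01130556  1.50547962 -0.02658027] [0.54989202 0.06342407 0.24638448]
```

View pics/w5.png

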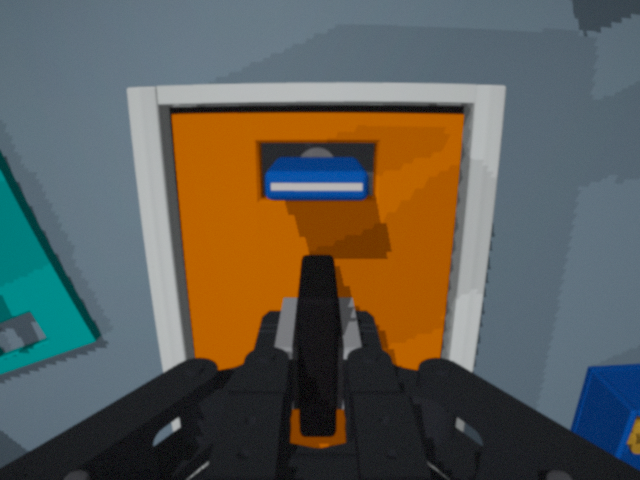

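The cover sits flush: top 67.6 mm against rim 67.5 mm. The force rose sharply to about 20 N at the stop. The wing (317,180) stands in the slot. Holding briefly to check it stays steady.

```bash
python3 -m creep '0 0 0 0 0 0 10;0 0 0 0 0 0 10;0 0 0 0 0 0 10;0 0 0 0 0 0 10;0 0 0 0 0 0 10;0 0 0 0 0 0 10;0 0 0 0 0 0 10;0 0 0 0 0 0 10;0 0 0 0 0 0 10;0 0 0 0 0 0 10'
```

```text
time_s: 14.75
position: [0.5499, 0.0634, 0.2464]
tool_rot: [[-0.005, 1.0, 0.001], [1.0, 0.005, -0.0], [-0.0, 0.001, -1.0]]
ft_force: [-10.0, -0.8, 20.8]
grip_width: 0.0117
gripper_force: 24.4
```

```bash
python3 -c "
from rig import job
print(job.close_job())"
```

```text
the job is handed in; nothing more can be done
None
```

The job is handed in at about 15 s: the fastener is lined up with the white marks, and the orange cover is flush in the frame with the wing through its slot, held down with about 20 N; the pads read 21–24 N per finger on the rib, slightly over the 20 N called safe, and no cracking showed.

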